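# Clip the pitch card onto the galley board

## Robot

A 7-joint arm with a two-finger parallel gripper is mounted at the origin on a cart in front of the work surface, level with it; the furniture and walls round the work are solid. World frame = base frame: x ahead of the robot, y to its left, z up, the work surface at z = 0. Lengths are in m, angles in rad, forces in N, time in s.
With the tool pointing down it reaches from about 0.4 to 0.875 m from the base axis. Payload 19.3 kg.
Tool frame: the origin (TCP) lies at the centre of the arm's flange, where the gripper is bolted on; the fingertips stand 173 mm ahead of it and the grasp point (between the pads) lies 155 mm ahead of it; z points along the fingers, y is the line along which they close (so a half turn about z gives the same grasp; the last joint's range is limited). The gripper opens to 85 mm and grips with 20 to 120 N. Pads are 22 mm wide; open, the fingers measure 114 mm over their backs; the gripper's body (76 mm by 85 mm) begins 54 mm behind the grasp point. The pads swing forward as they close: fully open they stand 13 mm farther back than shut.
Start: joints at [1.149, 0.521, -0.036, 1.599, 0.021, 1.021, -0.113], TCP at [0.215, -0.587, 0.405] pointing down, gripper open.
Joint ranges: [-2.91, 2.91], [-0.3, 2.13], [-1.5, 1.42], [0.17, 2.43], [-1.26, 4.41], [0.16, 1.93], [-2.52, 2.52]. Speed limits (rad/s): [1.89, 1.89, 2.39, 2.39, 3.01, 3.01, 3.01].

## Interface

Orientations are given as a 3x3 rotation matrix whose columns are the frame's x, y, z axes.
In Python, from workcell import manip, cams, hand_in gives the robot as it stands.
- The arm moves only by the tool step_arm, never from a script. Its argument "targets" is text: rows parted by semicolons, each of 6 numbers parted by spaces: the shift along the world's x, y, z as a fraction of full scale, then the turn, a rotation vector about the world's x, y, z as a fraction of full scale. In form: dx dy dz rx ry rz; .... A call has 1 to 20 rows; each row shifts and turns the commanded pose from where the row before left it; what a row does not reach is not made up. Full scale, the value 1, is 0.06 m for a shift and 5 degrees for a turn. A row lasts 1/8 s, in which the tool goes at most 62.5 mm and 10.7 degrees, less where a joint would pass 70% of its speed; a pose out of reach is approached as far as the arm can. A call with a number of a shift or a turn outside -1 to 1 is refused whole. A call with a gripper value outside its range is refused whole. "grip" is the opening, from -1 (shut) to 1 (fully open), set as the call begins (left out, the last holds). The fingers move at their own pace and stop on an object; the grip force is fixed at half the most. Time passes only in rows, so rows that do not move let the fingers close. It gives the time, the measured TCP pose, the force, the opening and the grip force at its end, in the units of the state.
- manip.sense(): the state, without advancing time (a new reading comes with each control period).
- cams.get_image(name): name is "side" or "top" or "wrist"; returns a dict with "pixels" (400x640x3 uint8, red, green, blue), "range_z" (400x640 float32, m along the optical axis (not along the pixel's ray), 0 where there is no reading), "K" (3x3 intrinsics, pixels), "extrinsics" (4x4, takes a point from camera to world coordinates). Camera axes: x right, y up, looking along -z (the intrinsics and any distortion apply to the point x, -y, -z); pixel columns grow to the right and rows downward; lengths in m; the calibration is good to about 2 mm. A picture is of the moment at which its call begins.
- hand_in(): hands the job in; it is judged then, once.
The state is a dict: "time": time; "joints": joint angles; "joint_vel": joint speeds; "joint_torque": joint torques, N m; "eef_pos": TCP position; "tcp_rot": TCP orientation; "contact_force": force on the tool from outside, world axes, zero at the start; "moment": the same for the moment, N m; "gripper_width": opening from 0.0 (shut) to 1.0 (fully open); "grasp_force": force on a finger pad.
Only numpy, scipy, OpenCV 4.12 (cv2) and the standard library are available. Lean on these libraries where they do the work, as an engineer would, in place of code of your own. Each camera call takes 0.05 s, during which the arm holds its last target. There are 200 camera calls.

## Task

Slide the flat yellow card lengthwise under the sprung bar clip on the wooden board, lifting the clip only with the card's own edge (keep the fingers off the clip), and press it gently all the way home against the stop behind the clip, then let go. The yellow tray of the same outline has a raised rim and does not fit: leave it and the other things where they are.

Things in the scene. Friction and masses are not known exactly. Their poses are not given: they have to be found in the camera images.
- card: flat stiff yellow plastic card, 100 x 50 x 6 mm, 35 to 70 g, with a paper label with a blue and a grey bar in the middle of its top; square edges. Origin at the centre of its underside, x along its length, z up. It is the same from both ends: either end may go in first. It lies on the worktop at the start
- board: fixed wooden clip board lying on the worktop, 200 (x) x 130 (y) x 8 mm; origin at the centre of its underside, top at z = 8 mm. Its x axis points from the bare end (towards the robot) to the clip end and is the direction in which the card goes in; centre line y = 0
- clip (a joint): lift of the sprung clip (m): 0 resting on the board, at most 0.012, about 0.006 with the card under it. It slides straight up; springs press it down with about 3 N plus 0.1 N per mm. Pushing the card under it while it lies flat on the board takes roughly 3 to 10 N; a hard grip (60 N) that forces the card down or tilts it makes it jam, a light one (25 N) lets it lie flat
- mouth (a point): point on the board's top under the front edge of the clip's lip, on the centre line (board x = 10.5, z = 8 mm). The lip's front edge is about 9 mm above the board; from there it slopes down at 20 degrees to board x = 35 mm, so the edge of a card lying flat on the board runs under it and lifts it
- stop: fixed black bar across the board behind the clip, 10 mm high above the board; its front face is at board x = +80 mm. Its origin coincides with the board's. Home: the card's leading end touches it, so that the card's centre is at board x = +30 mm and its rear end at x = -20 mm, 12 mm out of the straight cheeks
- tray: shallow yellow tray of the card's outline, 100 x 50 mm, with a rim 16 mm high; origin at the centre of its underside. It will not go under the clip; leave it
- mug: white mug, 91 mm high, bystander; origin at the centre of its underside
- candle: tea light, 38 mm across, 15 mm high, bystander; origin at the centre of its underside
- tin: green and white food tin, 58 mm across, 72 mm high, bystander; origin at the centre of its underside
- clip_bar (a point): centre of the top of the clip's red cross bar (100 mm long in y, 16 mm in x; board x = 44 mm, 27 mm over the worktop at rest). The clip's steel pressing foot under it is 52 mm wide and spans board x = 35 to 51 mm. Two spring posts at its ends rise to 44 mm over the worktop
- cheek_gap (a point): point on the board's top, on the centre line, between the front ends of two straight aluminium cheeks (10 mm high, 6 mm thick, 57 mm apart inside) that run from here, board x = -8, to +85 mm; in front of it they flare outward to x = -17 mm, 80 mm over all. Fingers gripping the card by its long edges cannot pass the cheeks: push the last part from the card's rear end
Mind the look-alikes: they are no part of the job. There is more than one size of the card; the one meant has the size given above.

How it is judged:
By the outcome, as a careful person would: the job done as asked, in the order asked, and still so for the second after the job is handed in, with the robot touching nothing.
It also fails if it takes over 51 s, if anything falls off the work surface, if the arm or the gripper's body presses on something with over 40 N, if the wrist force passes 120 N, or if a joint passes its speed limit or range.

## Working session

There is one attempt and no reset: what is moved stays moved. The work goes in short steps, Python scripts to look and compute and a tool call to move; the robot and the scene stay as the last step left them, time stands still between calls to the robot, and variables do not carry over. Pictures are saved under pics/ and viewed, at most 10 in all, crops included, and the job is handed in when it is done.

Besides the shell and the picture viewer there is one more tool, called after ">>>" in YAML: its name, and indented under it one key for each argument. step_arm: Moves the arm, as the interface text tells. Shift numbers are shares of 0.06 m and turn numbers shares of 5 degrees, none past 1 either way. Its arguments: {"type":"object","properties":{"targets":{"type":"string"},"grip":{"type":"number"}},"required":["targets"]}

```bash
mkdir -p pics
python3 - <<'E'
from workcell import manip, cams
import cv2, numpy as np, pickle
d={n:cams.get_image(n) for n in("top","side")}
pickle.dump(d,open("a.pkl","wb"))
for n in d:
    cv2.imwrite(f"pics/{n}0.png",d[n]["pixels"][:,:,::-1]); print(n,d[n]["K"].round(1).tolist(),d[n]["extrinsics"].round(3).tolist())
s=manip.sense(); print(s["time"],s["eef_pos"],s["tcp_rot"],s["contact_force"],s["gripper_width"])
E
```

```text
top [[511.4, 0.0, 316.9], [0.0, 511.4, 196.3], [0.0, 0.0, 1.0]] [[0.02, 0.997, -0.07, 0.462], [-1.0, 0.019, -0.018, -0.017], [-0.017, 0.07, 0.997, 1.343], [0.0, 0.0, 0.0, 1.0]]
side [[431.2, 0.0, 313.0], [0.0, 431.2, 202.7], [0.0, 0.0, 1.0]] [[-0.936, -0.303, 0.18, 0.732], [0.352, -0.808, 0.472, 0.468], [0.002, 0.505, 0.863, 0.882], [0.0, 0.0, 0.0, 1.0]]
0.1 [ 0.21527131 -0.5866405   0.40417786] [[ 9.38788567e-01  3.44493581e-01 -4.46038038e-04]
 [ 3.44493854e-01 -9.38788129e-01  9.13156693e-04]
 [-1.04158597e-04 -1.01091843e-03 -9.99999484e-01]] [-0.03559538  0.23987231 -0.33539829] 1.0012771420610853
```

View pics/top0.png

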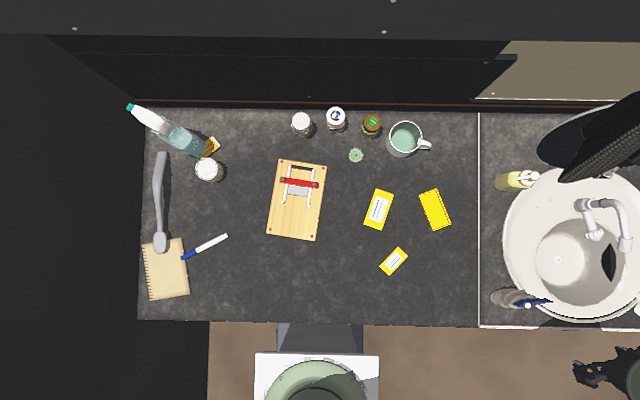

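View pics/side0.png

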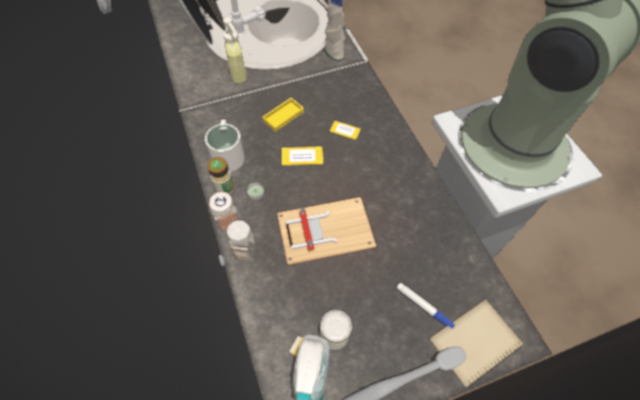

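The top view shows the card at (378,209), the tray at (435,209), the small decoy card at (393,261) and the board at about (297,200) with its red clip bar at (299,183). In the side view the card is at (302,156) and the board at (326,230).

```bash
cat > h.py <<'E'
import numpy as np, cv2
def rays(im,uv):
    K=im["K"];E=im["extrinsics"];uv=np.atleast_2d(uv).astype(float)
    d=np.c_[(uv[:,0]-K[0,2])/K[0,0],-(uv[:,1]-K[1,2])/K[1,1],-np.ones(len(uv))]
    return E[:3,3],d@E[:3,:3].T
def onto(im,uv,z):
    o,d=rays(im,uv); return o+d*((z-o[2])/d[:,2])[:,None]
def tri(a,ua,b,ub):
    o1,d1=rays(a,ua);o2,d2=rays(b,ub);A=np.c_[d1[0],-d2[0]]
    t=np.linalg.lstsq(A,o2-o1,rcond=None)[0];p,q=o1+d1[0]*t[0],o2+d2[0]*t[1]
    return (p+q)/2,np.linalg.norm(p-q)
def mask(im,lo,hi):
    return cv2.inRange(cv2.cvtColor(im["pixels"],cv2.COLOR_RGB2HSV),np.array(lo),np.array(hi))
def blobs(m,amin):
    c,_=cv2.findContours(m,cv2.RETR_EXTERNAL,cv2.CHAIN_APPROX_NONE)
    return [k for k in c if cv2.contourArea(k)>amin]
def rect(P):  # metric rectangle of points on a plane: centre, sizes(long,short), long-axis angle deg
    (c,s,a)=cv2.minAreaRect((P[:,:2]*1000).astype(np.float32))
    if s[0]<s[1]: s=s[::-1];a+=90
    return np.array(c)/1000,np.array(s),(a+90)%180-90
Y=((22,150,90),(34,255,255)); W=((8,50,100),(24,170,255)); R=((0,170,80),(8,255,255))
E
python3 - <<'E'
from h import *; import pickle
d=pickle.load(open("a.pkl","rb")); print(d["top"].keys())
for n,im in d.items():
    for nm,r,z,a in(("yel",Y,.006,150),("wood",W,.008,1000),("red",R,.027,60)):
        for c in blobs(mask(im,*r),a):
            q=c[:,0,:]; P=onto(im,q,z); print(n,nm,cv2.contourArea(c),q.mean(0).round(1),*[np.round(x,4) for x in rect(P)], 'rangez',np.median(im["range_z"][q[:,1],q[:,0]]).round(4))
E
```

```text
dict_keys(['pixels', 'range_z', 'K', 'extrinsics'])
top yel 369.0 [393.  261.1] [ 0.3923 -0.1941] [71.6982 36.3176] -44.1825 rangez 1.3286
top yel 734.5 [434.3 209.3] [ 0.5281 -0.299 ] [101.7247  53.7434] 23.042 rangez 1.3253
top yel 706.5 [378.1 209.2] [ 0.526  -0.1534] [100.8865  51.268 ] -18.4362 rangez 1.3364
top wood 16461.0 [510.7 363. ] [ 0.1364 -0.4689] [701.1327 184.9911] -89.7321 rangez 2.1812
top wood 4055.0 [237.8 357.2] [0.1294 0.1917] [196.6033 173.4932] -0.0342 rangez 2.2055
top wood 2053.5 [165.4 267.5] [0.3592 0.3983] [149.5712 107.0893] 11.1746 rangez 1.3317
top wood 3744.5 [296.2 199.5] [0.5476 0.0611] [201.7246 131.9975] -8.2352 rangez 1.3427
top wood 7558.5 [562.7  70.5] [ 0.9041 -0.6247] [423.9197 153.3719] 89.9797 rangez 1.0545
top red 123.5 [299.9 182.6] [0.5907 0.0543] [98.3729 14.5073] 81.598 rangez 1.3236
side yel 218.0 [302.1 155.6] [ 0.5278 -0.1501] [101.3893  52.9431] -20.5125 rangez 1.0862
side yel 627.0 [283.  113.8] [ 0.5277 -0.2979] [106.8754  60.0741] 22.1656 rangez 1.1539
side wood 3732.0 [473.  342.8] [0.3596 0.3993] [151.8206 109.0151] 11.4969 rangez 0.8542
side wood 3961.0 [318.5 230.4] [0.5484 0.0645] [207.4272 139.9435] -7.916 rangez 0.9752
side wood 23716.5 [573.2 246.4] [-0.0984  0.2242] [1216.6108  292.0534] 32.5274 rangez 1.8001
side wood 17669.5 [441.4  56.5] [ 0.0034 -0.2666] [659.4686 651.7737] 69.5761 rangez 2.5765
side red 75.5 [305.4 226.8] [0.5921 0.0521] [61.8809  9.3845] 80.7081 rangez 0.9591
```

>>> step_arm:
  targets: "0.43 0.6 -0.1 0 0 -0.65;0.43 0.6 -0.1 0 0 -0.65;0.43 0.6 -0.1 0 0 -0.65;0.43 0.6 -0.1 0 0 -0.65;0.43 0.6 -0.1 0 0 -0.65;0.43 0.6 -0.1 0 0 -0.65;0.43 0.6 -0.1 0 0 -0.65;0.43 0.6 -0.1 0 0 -0.65;0.43 0.6 -0.1 0 0 -0.65;0.43 0.6 -0.1 0 0 -0.65;0.43 0.6 -0.1 0 0 -0.65;0.43 0.6 -0.1 0 0 -0.65;0 0 0 0 0 0;0 0 0 0 0 0"
  grip: 1

```text
time: 1.85
eef_pos: [0.5247, -0.155, 0.3325]
tcp_rot: [[0.947, -0.323, -0.001], [-0.323, -0.947, -0.0], [-0.001, 0.0, -1.0]]
contact_force: [0.3, -1.1, -0.3]
gripper_width: 1.001
grasp_force: 0.0
```

Run:
```python
from workcell import cams
from h import *; import pickle
d=pickle.load(open("a.pkl","rb"))
im=cams.get_image("wrist"); cv2.imwrite("pics/w1.png",im["pixels"][:,:,::-1]); pickle.dump(im,open("w1.pkl","wb"))
print(im["K"].round(1).tolist(),im["extrinsics"].round(3).tolist())
def cen(im,r,z,ref,a=100):
    best=min(blobs(mask(im,*r),a),key=lambda c:np.linalg.norm(onto(im,c[:,0],z)[:,:2].mean(0)-ref))
    return best[:,0]
for n in("top","side"): d[n]["c"]=np.array(cv2.minAreaRect(cen(d[n],Y,.006,(.526,-.153)).astype(np.float32))[0]); 
print("tri top-side card",tri(d["top"],d["top"]["c"],d["side"],d["side"]["c"]))
b=[np.array(cv2.minAreaRect(cen(d[n],W,.008,(.548,.061),1000).astype(np.float32))[0]) for n in("top","side")]
print("board",tri(d["top"],b[0],d["side"],b[1]))
q=cen(im,Y,.006,(.526,-.153),500); r=cv2.minAreaRect(q.astype(np.float32)); print("wrist",r, rect(onto(im,q,.006)))
print("tri wrist-side",tri(im,r[0],d["side"],d["side"]["c"]),"wrist-top",tri(im,r[0],d["top"],d["top"]["c"]))
```

```text
[[344.7, 0.0, 321.4], [0.0, 344.7, 199.8], [0.0, 0.0, 1.0]] [[-0.323, 0.9, 0.292, 0.599], [-0.946, -0.308, -0.099, -0.181], [0.001, -0.308, 0.951, 0.302], [0.0, 0.0, 0.0, 1.0]]
tri top-side card (array([ 5.26158947e-01, -1.53974962e-01, -1.38687119e-04]), np.float64(2.9577580713009216e-05))
board (array([ 0.54669208,  0.06232917, -0.00099511]), np.float64(0.0022400371029935575))
wrist ((318.0, 176.0), (110.0, 58.0), 90.0) (array([ 0.52741089, -0.1537281 ]), array([100.11985779,  49.85842133]), -18.509666442871094)
tri wrist-side (array([ 5.27417489e-01, -1.53696562e-01,  3.45871574e-08]), np.float64(0.0023623729930738265)) wrist-top (array([ 0.5268539 , -0.15386992, -0.00566064]), np.float64(0.0015922057137976668))
```

View pics/w1.png

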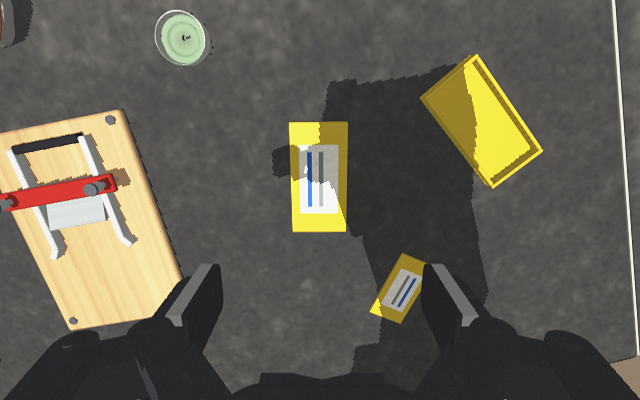

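>>> step_arm:
  targets: "-0.03 0.02 -0.65 0 0 0;-0.03 0.02 -0.65 0 0 0;-0.03 0.02 -0.65 0 0 0;-0.03 0.02 -0.45 0 0 0;0 0 -0.2 0 0 0;0 0 -0.04 0 0 0;0 0 0 0 0 0;0 0 0 0 0 0"
  grip: 0.5

```text
time: 2.9
eef_pos: [0.518, -0.1501, 0.1752]
tcp_rot: [[0.946, -0.323, 0.001], [-0.323, -0.946, -0.0], [0.001, -0.0, -1.0]]
contact_force: [0.1, -0.2, -0.1]
gripper_width: 0.751
grasp_force: 0.0
```

Run:
```python
from workcell import cams, manip
import cv2
im=cams.get_image("wrist"); cv2.imwrite("pics/w2.png",im["pixels"][:,:,::-1]); s=manip.sense(); print(s["eef_pos"],s["contact_force"],s["gripper_width"])
```

```text
[ 0.51800643 -0.15003488  0.17507126] [ 0.50361253 -0.98506978 -0.71043638] 0.7499640950339418
```

View pics/w2.png

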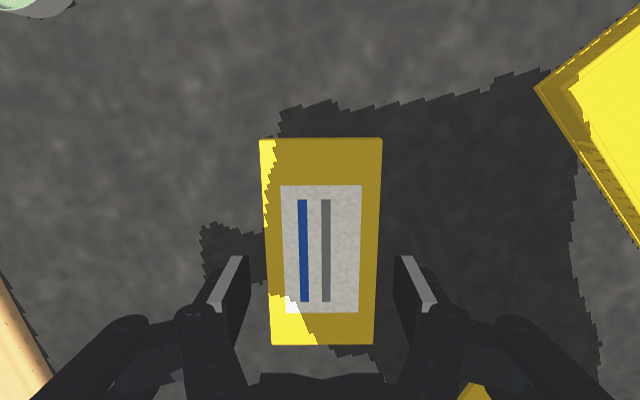

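The wrist view shows the pads straddling the card symmetrically, with pad tips at (240,258) and (400,258) and the card centred at 321. The tips are just behind its middle.

>>> step_arm:
  targets: "0 0 -0.05 0 0 0;0 0 0 0 0 0;0 0 0 0 0 0;0 0 0 0 0 0;0 0 0 0 0 0;0 0 0 0 0 0"
  grip: 0

```text
time: 3.7
eef_pos: [0.5181, -0.15, 0.1723]
tcp_rot: [[0.946, -0.323, 0.001], [-0.323, -0.946, -0.0], [0.001, -0.0, -1.0]]
contact_force: [-4.1, 1.5, 23.6]
gripper_width: 0.559
grasp_force: 57.9
```

>>> step_arm:
  targets: "0 0 0.04 0 0 0;0 0 0 0 0 0"
  grip: 0.5

```text
time: 3.95
eef_pos: [0.5178, -0.1499, 0.1738]
tcp_rot: [[0.946, -0.323, 0.0], [-0.323, -0.946, -0.0], [0.0, -0.0, -1.0]]
contact_force: [-0.2, 0.3, 0.5]
gripper_width: 0.75
grasp_force: 0.0
```

>>> step_arm:
  targets: "0 0 0 0 0 0;0 0 0 0 0 0;0 0 0 0 0 0;0 0 0 0 0 0;0 0 0 0 0 0"
  grip: 0

```text
time: 4.58
eef_pos: [0.5177, -0.1499, 0.1741]
tcp_rot: [[0.946, -0.323, 0.0], [-0.323, -0.946, 0.0], [0.0, -0.0, -1.0]]
contact_force: [-4.3, 1.2, 15.8]
gripper_width: 0.554
grasp_force: 59.0
```

>>> step_arm:
  targets: "0 0 0.05 0 0 0;0 0 0.3 0 0 0;0 0 0.5 0 0 0;0 0 0.5 0 0 0;0 0 0 0 0 0;0 0 0 0 0 0"

```text
time: 5.32
eef_pos: [0.5176, -0.1499, 0.255]
tcp_rot: [[0.946, -0.323, 0.0], [-0.323, -0.946, -0.0], [0.0, -0.0, -1.0]]
contact_force: [-0.1, -0.1, -0.7]
gripper_width: 0.55
grasp_force: 61.6
```

Run:
```python
from workcell import cams, manip
from h import *; import pickle
im=cams.get_image("wrist"); pickle.dump(im,open("w3.pkl","wb")); cv2.imwrite("pics/w3.png",im["pixels"][:,:,::-1]); s=manip.sense(); print(s["eef_pos"],s["contact_force"],s["gripper_width"],s["grasp_force"])
c=max(blobs(mask(im,*Y),500),key=lambda c:cv2.contourArea(c)*(abs(c[:,0,0].mean()-320)<60))
print(cv2.minAreaRect(c),rect(onto(im,c[:,0],s["eef_pos"][2]-.1741+.006)))
# same with depth: height of the front and rear of the card
q=c[:,0]; 
m=np.zeros((400,640),np.uint8); cv2.drawContours(m,[c],-1,255,-1); m=cv2.erode(m,np.ones((7,7)))
v,u=np.nonzero((m>0)&(im["range_z"]>0)); o,dd=rays(im,np.c_[u,v]); P=o+dd*im["range_z"][v,u][:,None]
A=np.c_[P[:,0]-s["eef_pos"][0],P[:,1]-s["eef_pos"][1],np.ones(len(P))]; print("plane",np.linalg.lstsq(A,P[:,2],rcond=None)[0],P[:,2].min(),P[:,2].max())
```

```text
[ 0.51751843 -0.14987817  0.25451641] [ 0.82167728  0.3352687  -0.60756328] 0.549121326934029 61.64793077856302
((321.5653991699219, 240.3826141357422), (208.2093505859375, 123.13682556152344), 89.36341094970703) (array([ 0.52724615, -0.15346651]), array([100.64672852,  49.75363159]), -18.51201629638672)
plane [-0.00277192 -0.00015503  0.08691043] 0.08444006631032558 0.08937801252670888
```

View pics/w3.png

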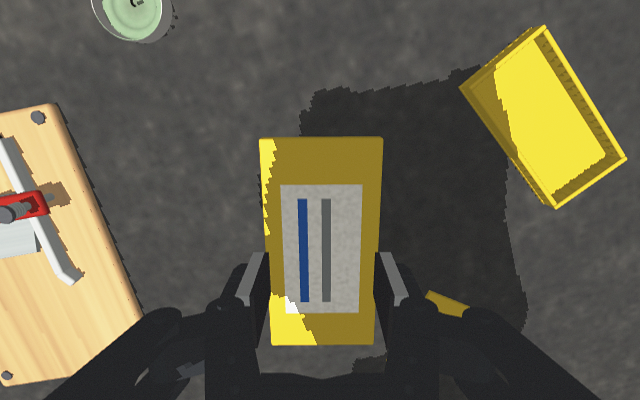

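The card is held level, seen at (321,240), with its centre 10 mm ahead of the grip point and its underside about 174 mm below the TCP. Next I move to hover over the board's bare end and measure the board.

>>> step_arm:
  targets: "-0.08 0.61 -0.05 0 0 0.34;-0.08 0.61 -0.05 0 0 0.34;-0.08 0.61 -0.05 0 0 0.34;-0.08 0.61 -0.05 0 0 0.34;-0.08 0.61 -0.05 0 0 0.34;-0.08 0.61 -0.05 0 0 0.34;0 0 0 0 0 0;0 0 0 0 0 0"

```text
time: 6.38
eef_pos: [0.4888, 0.0691, 0.2363]
tcp_rot: [[0.989, -0.151, -0.001], [-0.151, -0.989, -0.001], [-0.001, 0.001, -1.0]]
contact_force: [-0.1, 0.1, -0.3]
gripper_width: 0.553
grasp_force: 61.7
```

Run:
```python
from workcell import cams, manip
from h import *; import pickle
im=cams.get_image("wrist"); pickle.dump(im,open("w4.pkl","wb")); cv2.imwrite("pics/w4.png",im["pixels"][:,:,::-1]); s=manip.sense(); print(s["eef_pos"],s["tcp_rot"].round(4).tolist(),s["contact_force"])
for nm,r,z,a in(("yel",Y,s["eef_pos"][2]-.168,500),("wood",W,.008,1000),("red",R,.027,60)):
    for c in blobs(mask(im,*r),a):
        q=c[:,0]; print(nm,q.min(0),q.max(0),*[np.round(x,4) for x in rect(onto(im,q,z))])
```

```text
[0.4889467  0.06874698 0.23641321] [[0.9884, -0.1516, -0.0006], [-0.1516, -0.9884, -0.0006], [-0.0005, 0.0007, -1.0]] [-0.19541436  1.5626191  -0.01596298]
yel [259 137] [382 344] [0.499  0.0672] [99.7581 49.5069] -8.3488
wood [264   0] [443 277] [0.5271 0.0476] [159.5475  95.1334] -8.2628
wood [261   0] [373  14] [0.6056 0.0531] [57.3861  6.3549] 81.318
wood [191   0] [265 279] [0.5367 0.1128] [160.7276  29.9602] -8.2316
red [213  14] [421  50] [0.5914 0.0551] [98.6117 15.38  ] 81.3159
```

View pics/w4.png

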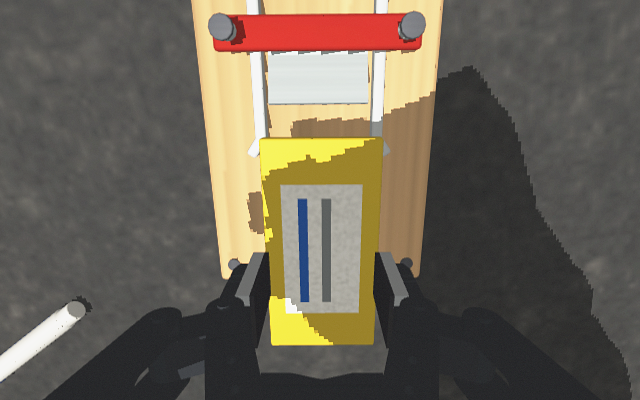

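The view shows the card's leading edge (260–382, row 137) centred between the cheek flares, with the red bar at rows 14–50. The card's yaw matches the board's, and it needs about 1 mm to the left. I descend short of the lip.

>>> step_arm:
  targets: "0.05 0.02 0 0 0 0;0 0 -0.25 0 0 0;0 0 -0.25 0 0 0;0 0 -0.2 0 0 0;0 0 -0.15 0 0 0;0 0 -0.03 0 0 0;0 0 0 0 0 0"

```text
time: 7.3
eef_pos: [0.492, 0.0709, 0.1839]
tcp_rot: [[0.989, -0.15, 0.0], [-0.15, -0.989, 0.0], [0.0, -0.0, -1.0]]
contact_force: [-0.5, -0.1, 0.0]
gripper_width: 0.551
grasp_force: 61.7
```

>>> step_arm:
  targets: "0 0 -0.02 0 0 0;0 0 0 0 0 0"

```text
time: 7.55
eef_pos: [0.492, 0.0709, 0.1829]
tcp_rot: [[0.989, -0.15, 0.0], [-0.15, -0.989, 0.0], [0.0, -0.0, -1.0]]
contact_force: [-0.2, 0.4, -1.1]
gripper_width: 0.548
grasp_force: 61.7
```

Run:
```python
from workcell import cams, manip
from h import *; import pickle
im=cams.get_image("wrist"); s=manip.sense(); print(s["eef_pos"],s["contact_force"])
u=np.array([.9895,-.1444]);n=np.array([.1444,.9895])
for nm,r,z,a in(("yel",Y,.0145,500),("red",R,.027,60)):
    for c in blobs(mask(im,*r),a):
        q=c[:,0]; p,sz,an=rect(onto(im,q,z)); print(nm,p.round(4),sz,an.__round__(2),"board x,y",(u@p-.53324).round(4),(n@p-.1399).round(4))
```

```text
[0.49198415 0.07087316 0.18287867] [-0.55409482  0.22530089 -1.26059932]
yel [0.502  0.0691] [100.34516907  49.65354919] -8.35 board x,y -0.0465 0.001
red [0.59   0.0555] [98.33931732 12.98338795] 81.33 board x,y 0.0425 0.0002
```

>>> step_arm:
  targets: "0 -0.015 0 0 0 0;0 0 -0.015 0 0 0;0 0 0 0 0 0;0 0 0 0 0 0"

```text
time: 8.1
eef_pos: [0.492, 0.0698, 0.1822]
tcp_rot: [[0.989, -0.151, 0.0], [-0.151, -0.989, -0.0], [0.0, -0.0, -1.0]]
contact_force: [-2.9, -0.4, 11.9]
gripper_width: 0.548
grasp_force: 63.9
```

>>> step_arm:
  targets: "0 0 0 0 0 0;0 0 0 0 0 0;0 0 0.1 0 0 0;0 0 0.3 0 0 0;0 0 0.4 0 0 0;-0.5 0.07 0 0 0 0;-0.6 0.09 0 0 0 0;0 0 0 0 0 0;0 0 0 0 0 0"
  grip: 0.6

```text
time: 9.22
eef_pos: [0.4265, 0.0797, 0.2301]
tcp_rot: [[0.989, -0.15, 0.001], [-0.15, -0.989, 0.0], [0.001, -0.0, -1.0]]
contact_force: [0.1, 0.4, -0.5]
gripper_width: 0.8
grasp_force: 0.0
```

Run:
```python
from workcell import cams, manip
from h import *; import pickle
im=cams.get_image("wrist"); s=manip.sense(); print(s["eef_pos"],s["contact_force"])
cv2.imwrite("pics/w5.png",im["pixels"][:,:,::-1])
u=np.array([.9895,-.1444]);n=np.array([.1444,.9895])
p=s["eef_pos"][:2];print("tcp",u@p-.53324,n@p-.1399)
for nm,r,z,a in(("yel",Y,.014,500),("red",R,.027,60)):
    for c in blobs(mask(im,*r),a):
        q=c[:,0]; p,sz,an=rect(onto(im,q,z)); print(nm,p.round(4),sz,an.__round__(2),"board x,y",(u@p-.53324).round(4),(n@p-.1399).round(4))
```

```text
[0.42666492 0.07958268 0.23003008] [ 0.54617691  0.07170709 -0.72332927]
tcp -0.1225468014824358 0.00045747998237985477
yel [0.4983 0.0685] [92.5969696  49.63378525] -8.31 board x,y -0.05 -0.0001
```

View pics/w5.png

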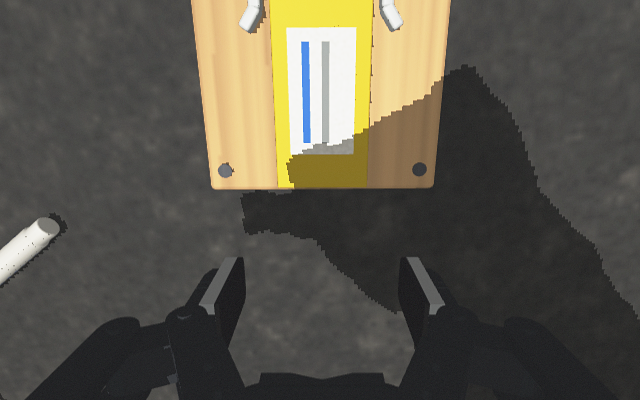

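The card lies flat and centred on the board after release, with its rear edge at row ~187, flush with the board's end. I probe the fingertip reach on the worktop behind it.

>>> step_arm:
  targets: "0 0 -0.2 0 0 0;0 0 -0.2 0 0 0;0 0 -0.2 0 0 0;0 0 -0.2 0 0 0;0 0 0 0 0 0;0 0 0 0 0 0;0 0 -0.03 0 0 0;0 0 0 0 0 0"
  grip: -0.53

```text
time: 10.28
eef_pos: [0.426, 0.0796, 0.1802]
tcp_rot: [[0.989, -0.15, 0.0], [-0.15, -0.989, 0.0], [0.0, -0.0, -1.0]]
contact_force: [0.9, -0.6, -1.0]
gripper_width: 0.236
grasp_force: 0.0
```

>>> step_arm:
  targets: "0 0 -0.02 0 0 0;0 0 0 0 0 0"

```text
time: 10.52
eef_pos: [0.4259, 0.0796, 0.1788]
tcp_rot: [[0.989, -0.15, 0.0], [-0.15, -0.989, 0.0], [0.0, -0.0, -1.0]]
contact_force: [-0.1, 0.4, -0.0]
gripper_width: 0.233
grasp_force: 0.0
```

>>> step_arm:
  targets: "0 0 -0.02 0 0 0;0 0 0 0 0 0"

```text
time: 10.78
eef_pos: [0.4259, 0.0796, 0.1775]
tcp_rot: [[0.989, -0.15, -0.0], [-0.15, -0.989, -0.0], [-0.0, 0.0, -1.0]]
contact_force: [-0.1, 0.1, 0.5]
gripper_width: 0.232
grasp_force: 0.0
```

>>> step_arm:
  targets: "0 0 -0.02 0 0 0;0 0 0 0 0 0"

```text
time: 11.02
eef_pos: [0.4259, 0.0796, 0.1763]
tcp_rot: [[0.989, -0.15, -0.0], [-0.15, -0.989, -0.0], [-0.0, 0.0, -1.0]]
contact_force: [0.3, -0.0, 0.2]
gripper_width: 0.235
grasp_force: 0.0
```

>>> step_arm:
  targets: "0 0 -0.02 0 0 0;0 0 0 0 0 0"

```text
time: 11.28
eef_pos: [0.4259, 0.0796, 0.1751]
tcp_rot: [[0.989, -0.15, -0.0], [-0.15, -0.989, 0.0], [-0.0, 0.0, -1.0]]
contact_force: [0.4, -0.2, 0.5]
gripper_width: 0.238
grasp_force: 0.0
```

>>> step_arm:
  targets: "0 0 -0.02 0 0 0;0 0 0 0 0 0"

```text
time: 11.52
eef_pos: [0.4259, 0.0796, 0.1739]
tcp_rot: [[0.989, -0.15, -0.0], [-0.15, -0.989, 0.0], [-0.0, 0.0, -1.0]]
contact_force: [0.6, -0.7, 0.1]
gripper_width: 0.239
grasp_force: 0.0
```

>>> step_arm:
  targets: "0 0 0.15 0 0 0;0 0 0 0 0 0;0.05 -0.007 0 0 0 0;0.05 -0.007 0 0 0 0;0.05 -0.007 0 0 0 0;0.05 -0.007 0 0 0 0;0.05 -0.007 0 0 0 0;0.05 -0.007 0 0 0 0;0.05 -0.008 0 0 0 0;0.05 -0.008 0 0 0 0"

```text
time: 12.78
eef_pos: [0.4501, 0.0761, 0.183]
tcp_rot: [[0.989, -0.15, -0.0], [-0.15, -0.989, -0.0], [-0.0, 0.0, -1.0]]
contact_force: [-0.3, -1.1, -0.6]
gripper_width: 0.231
grasp_force: 0.1
```

```bash
cat > look.py <<'E'
from workcell import cams, manip
from h import *
im=cams.get_image("wrist"); s=manip.sense(); print(s["eef_pos"],s["contact_force"].round(1))
u=np.array([.9895,-.1444]);n=np.array([.1444,.9895])
p=s["eef_pos"][:2];print("tcp",(u@p-.53324).round(4),(n@p-.1399).round(4))
for nm,r,z,a in(("yel",Y,.014,300),("red",R,.027,60)):
    for c in blobs(mask(im,*r),a):
        q=c[:,0]; P=onto(im,q,z)[:,:2]; X=P@u-.53324; p,sz,an=rect(P); print(nm,sz.round(1),round(an,2),"board x,y",(u@p-.53324).round(4),(n@p-.1399).round(4),"x range",X.min().round(4),X.max().round(4), "px",q.min(0),q.max(0))
E
python3 look.py
```

```text
[0.45048103 0.07601923 0.18303523] [ 1.1 -1.   0.2]
tcp -0.0985 0.0004
yel [97.  49.7] -8.69 board x,y -0.0389 -0.0004 x range -0.0876 0.0097 px [252   0] [391 248]
```

>>> step_arm:
  targets: "0.05 -0.007 0 0 0 0;0.05 -0.007 0 0 0 0;0.05 -0.007 0 0 0 0;0.05 -0.008 0 0 0 0"

```text
time: 13.32
eef_pos: [0.4607, 0.0744, 0.1827]
tcp_rot: [[0.989, -0.15, -0.004], [-0.15, -0.989, -0.001], [-0.004, 0.001, -1.0]]
contact_force: [-13.8, 2.7, 9.2]
gripper_width: 0.232
grasp_force: 6.7
```

>>> step_arm:
  targets: "0.04 -0.006 0 0 0 0;0.04 -0.006 0 0 0 0;0.04 -0.006 0 0 0 0"

```text
time: 13.7
eef_pos: [0.4676, 0.0733, 0.1827]
tcp_rot: [[0.989, -0.15, -0.005], [-0.15, -0.989, -0.001], [-0.005, 0.001, -1.0]]
contact_force: [-14.8, 1.8, 10.8]
gripper_width: 0.237
grasp_force: 7.3
```

```bash
python3 look.py
```

```text
[0.46786701 0.07328473 0.18271467] [-12.3   1.4  10.4]
tcp -0.0809 0.0002
yel [82.6 49.6] -8.52 board x,y -0.0296 -0.0007 x range -0.071 0.0116 px [254  45] [388 249]
```

Run:
```python
from workcell import cams
from h import *
im=cams.get_image("wrist"); cv2.imwrite("pics/w6.png",im["pixels"][:,:,::-1])
u=np.array([.9895,-.1444]);n=np.array([.1444,.9895])
c=max(blobs(mask(im,*Y),300),key=cv2.contourArea)
m=np.zeros((400,640),np.uint8); cv2.drawContours(m,[c],-1,255,-1); m=cv2.erode(m,np.ones((9,9)))
def fit(m,nm):
    v,w=np.nonzero((m>0)&(im["range_z"]>0)); o,dd=rays(im,np.c_[w,v]); P=o+dd*im["range_z"][v,w][:,None]
    X=P[:,:2]@u-.53324; Yb=P[:,:2]@n-.1399
    for lo in np.arange(-.1,.1,.01):
        k=(X>=lo)&(X<lo+.01)&(abs(Yb)<.06)
        if k.sum()>30: print(nm,lo.round(3),np.median(P[k,2]).round(4),Yb[k].min().round(3),Yb[k].max().round(3))
fit(m,"card"); fit(mask(im,*W),"wood")
```

```text
card -0.07 0.0141 -0.024 0.023
card -0.06 0.0142 -0.023 0.022
card -0.05 0.0144 -0.024 0.023
card -0.04 0.0144 -0.024 0.023
card -0.03 0.0144 -0.024 0.022
card -0.02 0.0144 -0.024 0.022
card -0.01 0.0144 -0.024 0.023
card -0.0 0.0144 -0.024 0.023
wood -0.1 0.0081 -0.06 0.06
wood -0.09 0.0082 -0.06 0.06
wood -0.08 0.0082 -0.06 0.06
wood -0.07 0.0082 -0.06 0.06
wood -0.06 0.0082 -0.06 0.06
wood -0.05 0.0081 -0.06 0.06
wood -0.04 0.0082 -0.06 0.06
wood -0.03 0.0082 -0.06 0.06
wood -0.02 0.0082 -0.06 0.06
wood -0.01 0.0082 -0.06 0.06
wood -0.0 0.0081 -0.06 0.06
wood 0.01 0.0082 -0.06 0.06
wood 0.02 0.0081 -0.06 0.06
```

View pics/w6.png

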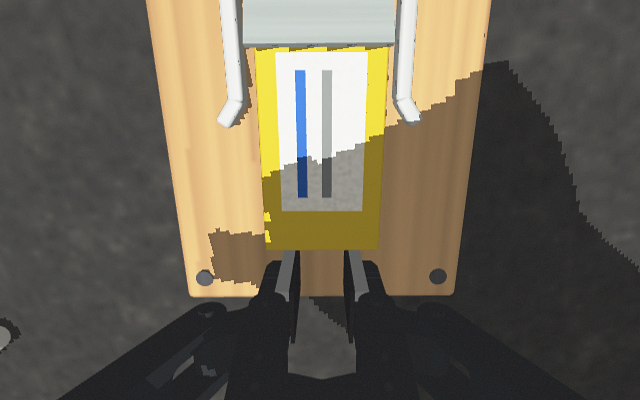

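The card lies flat at z 14 mm (rear edge row 249, leading end under the lip at row 47), between the flares. I go on pushing.

>>> step_arm:
  targets: "0.05 -0.007 0.01 0 0 0;0.05 -0.007 0 0 0 0;0.05 -0.007 0 0 0 0;0.05 -0.008 0 0 0 0"

```text
time: 14.3
eef_pos: [0.4806, 0.0715, 0.1833]
tcp_rot: [[0.989, -0.15, -0.002], [-0.15, -0.989, -0.0], [-0.002, 0.001, -1.0]]
contact_force: [-5.7, 1.4, -0.7]
gripper_width: 0.231
grasp_force: 2.6
```

>>> step_arm:
  targets: "0.05 -0.007 0 0 0 0;0.05 -0.007 0 0 0 0;0.05 -0.007 0 0 0 0;0.05 -0.008 0 0 0 0"

```text
time: 14.8
eef_pos: [0.4926, 0.0698, 0.1833]
tcp_rot: [[0.989, -0.15, -0.002], [-0.15, -0.989, -0.0], [-0.002, 0.001, -1.0]]
contact_force: [-5.7, 0.4, -1.7]
gripper_width: 0.235
grasp_force: 2.5
```

```bash
python3 look.py
```

```text
[0.49301838 0.06969262 0.18334052] [-4.9  0.6 -0.7]
tcp -0.0555 0.0003
yel [55.5 49.7] -8.66 board x,y -0.0176 -0.0004 x range -0.0455 0.01 px [259 121] [384 249]
red [103.2  12.7] 81.35 board x,y 0.0431 0.0002 x range 0.037 0.0497 px [162   0] [476  43]
```

>>> step_arm:
  targets: "0.05 -0.007 0 0 0 0;0.05 -0.007 0 0 0 0;0.05 -0.007 0 0 0 0;0.05 -0.008 0 0 0 0;0.05 -0.007 0 0 0 0;0.05 -0.008 0 0 0 0;0.03 -0.004 0 0 0 0"

```text
time: 15.72
eef_pos: [0.5132, 0.0669, 0.1836]
tcp_rot: [[0.989, -0.15, 0.0], [-0.15, -0.989, 0.0], [0.0, -0.0, -1.0]]
contact_force: [-3.4, 0.3, -1.5]
gripper_width: 0.236
grasp_force: 2.1
```

>>> step_arm:
  targets: "0.02 -0.003 0 0 0 0;0.02 -0.003 0 0 0 0;0 0 0 0 0 0"

```text
time: 16.1
eef_pos: [0.5155, 0.0665, 0.1836]
tcp_rot: [[0.989, -0.15, 0.0], [-0.15, -0.989, 0.0], [0.0, -0.0, -1.0]]
contact_force: [-2.9, 0.2, -1.7]
gripper_width: 0.236
grasp_force: 1.5
```

>>> step_arm:
  targets: "0.01 -0.0015 0 0 0 0;0.01 -0.0015 0 0 0 0;0 0 0 0 0 0"

```text
time: 16.48
eef_pos: [0.5166, 0.0664, 0.1836]
tcp_rot: [[0.989, -0.15, 0.0], [-0.15, -0.989, 0.0], [0.0, -0.0, -1.0]]
contact_force: [-4.1, 0.8, -1.8]
gripper_width: 0.234
grasp_force: 1.8
```

```bash
python3 look.py
```

```text
[0.51656494 0.0663709  0.18359741] [-2.8  0.4 -1. ]
tcp -0.0317 0.0004
yel [49.8 29. ] 81.32 board x,y -0.0065 -0.0001 x range -0.0211 0.0082 px [263 186] [381 249]
yel [49.6 23.8] 81.33 board x,y 0.065 -0.0007 x range 0.0532 0.077 px [253   0] [391  71]
red [103.3  16.2] 81.86 board x,y 0.0442 0.0002 x range 0.036 0.0524 px [170  71] [469 121]
```

>>> step_arm:
  targets: "0.01 -0.0015 0 0 0 0;0.01 -0.0015 0 0 0 0;0 0 0 0 0 0"

```text
time: 16.9
eef_pos: [0.5178, 0.0662, 0.1836]
tcp_rot: [[0.989, -0.15, 0.0], [-0.15, -0.989, 0.0], [0.0, -0.0, -1.0]]
contact_force: [-4.4, 0.3, -1.9]
gripper_width: 0.236
grasp_force: 1.8
```

>>> step_arm:
  targets: "0.01 -0.0015 0 0 0 0;0 0 0 0 0 0"

```text
time: 17.15
eef_pos: [0.5181, 0.0661, 0.1835]
tcp_rot: [[0.989, -0.15, -0.001], [-0.15, -0.989, -0.0], [-0.001, 0.0, -1.0]]
contact_force: [-6.5, 1.8, -1.5]
gripper_width: 0.238
grasp_force: 2.9
```

>>> step_arm:
  targets: "0.01 -0.0015 0 0 0 0;0 0 0 0 0 0"

```text
time: 17.4
eef_pos: [0.5183, 0.066, 0.1833]
tcp_rot: [[0.989, -0.15, -0.002], [-0.15, -0.989, -0.0], [-0.002, 0.001, -1.0]]
contact_force: [-8.6, 1.5, -2.3]
gripper_width: 0.231
grasp_force: 4.0
```

>>> step_arm:
  targets: "0.01 -0.0015 0 0 0 0;0 0 0 0 0 0"

```text
time: 17.65
eef_pos: [0.5186, 0.0659, 0.1832]
tcp_rot: [[0.989, -0.15, -0.003], [-0.15, -0.989, -0.0], [-0.003, 0.001, -1.0]]
contact_force: [-10.6, 2.0, -0.8]
gripper_width: 0.233
grasp_force: 5.1
```

>>> step_arm:
  targets: "0.01 -0.0015 0 0 0 0;0.01 -0.0015 0 0 0 0;0 0 0 0 0 0"

```text
time: 18.02
eef_pos: [0.5191, 0.0658, 0.1831]
tcp_rot: [[0.989, -0.15, -0.005], [-0.15, -0.989, -0.001], [-0.005, 0.001, -1.0]]
contact_force: [-16.5, 2.3, 0.7]
gripper_width: 0.237
grasp_force: 8.0
```

```bash
python3 look.py
```

```text
[0.51905365 0.06586127 0.18302078] [-16.2   2.8   1.7]
tcp -0.0291 0.0002
yel [49.7 26.8] 81.32 board x,y -0.0056 -0.0005 x range -0.0192 0.0079 px [263 191] [380 249]
yel [49.6 25.7] 81.38 board x,y 0.0655 -0.0007 x range 0.0528 0.0785 px [251   0] [390  77]
red [103.3  16.2] 81.71 board x,y 0.0441 0.0002 x range 0.036 0.0523 px [169  77] [468 126]
```

Firm contact at 16 N with the rear at board x ≈ −0.02, so the card is home. I back off and look.

>>> step_arm:
  targets: "-0.1 0.015 0 0 0 0;-0.3 0.043 0 0 0 0;-0.3 0.043 0.1 0 0 0;-0.1 0.015 0.6 0 0 0;0 0 0.8 0 0 0;0 0 0.5 0 0 0;0 0 0 0 0 0;0 0 0 0 0 0"

```text
time: 19.08
eef_pos: [0.4728, 0.0727, 0.3034]
tcp_rot: [[0.989, -0.15, 0.001], [-0.15, -0.989, 0.0], [0.001, -0.0, -1.0]]
contact_force: [0.4, 0.2, 0.6]
gripper_width: 0.235
grasp_force: 0.0
```

```bash
python3 look.py
python3 - <<'E'
from workcell import cams
import cv2,numpy as np
w=cams.get_image("wrist")["pixels"]; t=cams.get_image("top")["pixels"]
t=cv2.resize(t[130:290,230:470],(640,427),interpolation=cv2.INTER_CUBIC)
cv2.imwrite("pics/w7.png",w[:,:,::-1]); cv2.imwrite("pics/t7.png",t[:,:,::-1])
E
```

```text
[0.47272151 0.0726738  0.30302907] [-0.6 -0.4 -0.3]
tcp -0.076 0.0003
yel [42.9 37.7] -43.24 board x,y -0.1218 -0.2566 x range -0.1496 -0.0935 px [599 213] [639 275]
yel [49.6 30.4] 81.87 board x,y -0.0042 -0.0006 x range -0.0194 0.0111 px [287  76] [356 120]
red [101.2  16.1] 81.86 board x,y 0.0448 0.0002 x range 0.0367 0.0528 px [241   6] [399  34]
```

View pics/w7.png

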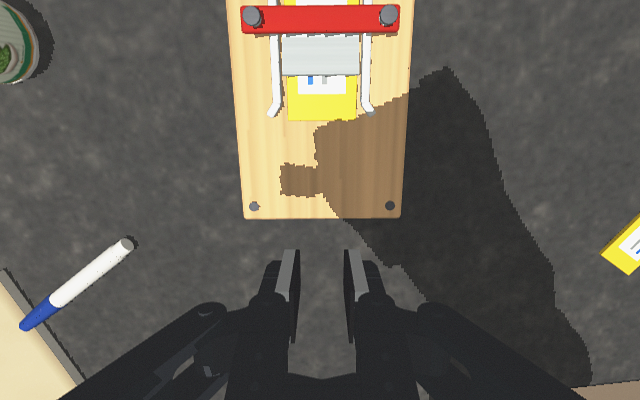

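The card is straight under the clip with its rear edge at row 120 (board x −0.0194), its front reaching the stop, and the gripper clear.

```bash
python3 -c "
from workcell import hand_in
print(hand_in())"
```

```text
the job is handed in; nothing more can be done
None
```

The yellow card is pushed under the clip and pressed against the stop at about 16 N, then released with the gripper clear; the job was handed in at about 19 s, and no verdict came back.

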